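# Start the butter warmer

## Robot

A 6-joint arm with a two-finger parallel gripper is mounted at the origin on the work surface. World frame = base frame: x ahead of the robot, y to its left, z up, the work surface at z = 0. Lengths are in m, angles in degrees, forces in N, time in s.
With the tool pointing down it reaches from about 0.35 to 0.925 m from the base axis. Payload 6.4 kg.
Tool frame: the origin (TCP) lies between the finger pads; the fingertips stand 11 mm ahead of it and the grasp point (between the pads) lies 8 mm behind it (arm.finger_overhang is the distance from the TCP to the fingertips, in m); z points along the fingers, x is the direction in which the jaws open and shut, and the axes are right-handed (so a half turn about z gives the same grasp; the last joint's range is limited). The gripper opens to 94 mm and grips with 3 to 60 N. Pads are 16 mm wide; open, the fingers measure 119 mm over their backs; the gripper's body (75 mm by 177 mm) begins 78 mm behind the grasp point.
Start: joints at [-85.72, 14.043, 89.255, -0, 76.702, -9.975], TCP at [0.16, -0.63, 0.216] pointing down, gripper open.
Joint ranges: [-179.41, 179.41], [-58.25, 129.5], [7.25, 145.43], [-54.29, 234.29], [11.92, 165.04], [-157.13, 157.13]. Speed limits (degrees/s): [147.25, 147.25, 180, 180, 180, 180].

## Interface

Orientations are given as a 3x3 rotation matrix whose columns are the frame's x, y, z axes.
In Python, from rig import get_obs, imaging, workorder, arm gives the robot as it stands.
- The arm moves only by the tool jog_arm, never from a script. Its argument "steps" is a list of rows, each a list of 7 numbers: the shift along the world's x, y, z as a fraction of full scale, then the turn, a rotation vector about the world's x, y, z as a fraction of full scale, then the closure, from 0 (fully open) to 1 (shut). In form: [[dx, dy, dz, wx, wy, wz, hand], ...]. A call has 1 to 5 rows; each row shifts and turns the commanded pose from where the row before left it; what a row does not reach is not made up. Full scale, the value 1, is 10 cm for a shift and 0.1 rad for a turn. A row lasts 1/8 s, in which the tool goes at most 62.5 mm and 10.7 degrees, less where a joint would pass 70% of its speed; a pose out of reach is approached as far as the arm can. A call with a number of a shift or a turn outside -1 to 1 is refused whole. A call with a gripper value outside its range is refused whole. The fingers move at their own pace and stop on an object; "grip_force" is the grip in N (left out, the last holds). Time passes only in rows, so rows that do not move let the fingers close. It gives the time, the measured TCP pose, the force and the opening at its end, in the units of the state.
- get_obs(): the state, without advancing time (a new reading comes with each control period).
- imaging.camera(name): name is "scene" or "top" or "wrist"; returns (picture, depth): 480x640x3 uint8, blue, green, red; 480x640 float32, m along the optical axis (not along the pixel's ray), 0 where there is no reading.
- imaging.camera_info(name): a dict with "intrinsics" (3x3 intrinsics, pixels), "rvec" (rotation vector, rad) and "tvec" (3), from world to camera coordinates, as OpenCV has them; the wrist camera has in their place "T_tool_cam" (4x4, takes a point from camera to tool coordinates, whose origin is the TCP and whose axes are the tool frame's). Camera axes: x right, y down, z forward; pixel columns grow to the right and rows downward; lengths in m; the calibration is good to about 2 mm. A picture is of the moment at which its call begins: read the wrist's pose just before it. camera_info takes no time and is no camera call.
- workorder.sign_off(): hands the job in, once; it reports no verdict.
The state is a dict: "time": time; "qpos": joint angles; "qd": joint speeds; "tau": joint torques, N m; "position": TCP position; "orientation": TCP orientation; "force": force on the tool from outside, world axes, zero at the start; "moment": the same for the moment, N m; "gripper_width": opening from 0.0 (shut) to 1.0 (fully open).
Only numpy, scipy, OpenCV 4.12 (cv2) and the standard library are available. Lean on these libraries where they do the work, as an engineer would, in place of code of your own. Each camera call takes 0.05 s, during which the arm holds its last target. There are 200 camera calls.

## Task

Start the warming tray under the butter dish: turn its knob clockwise by exactly one click, from off to the low setting and never on to high, then press the round key until it latches down, and then the long key until it latches down too. Leave the square key up, and leave the butter dish, bowl, mixer and whisk where they are.

Things in the scene. Friction and masses are not known exactly. Their poses are not given: they have to be found in the camera images.
- warmer: grey warming tray, fixed, 320 mm deep (x), 400 mm wide (y), origin under its centre on the counter. Its black control deck, 50 mm above the counter, runs along the edge nearest the robot (centre line at tray x = -103 mm) with the knob and three keys in any order at tray y = -138, -46, 46, 138 mm. Behind it the steel hot plate, 54 mm above the counter, carries the butter dish.
- knob_grip (a point): grip point of the aluminium knob, on its vertical turning axis, 86 mm above the counter. A round skirt, 68 mm across, top 62 mm above the counter, carries an upright flat grip bar 66 mm long, 18 mm wide, from 62 to 96 mm above the counter. x runs along the bar to its pointer end (black line on top) and turns with the knob; z is up.
- knob (a joint): knob angle, rad, growing clockwise seen from above. Clicks: 0 off (start, short white tick), 0.8 low (longer tick), 1.6 high (double tick). A ball detent holds it: leaving off takes about 0.3 N m at once, easing to nothing at 0.4 rad, then it snaps on into low and is held there as firmly; beyond 1.2 rad it snaps to high.
- round_key_top (a point): centre of the top face of the round key, a plain disc 60 mm in diameter, grey plastic; at rest 64 mm above the counter (14 mm above the deck). z is up, x as the tray's x; the point moves with the key.
- round_key (a joint): how far the round key is pressed down, m: 0 up, 0.0085 latched down, against a solid stop. It resists with about 6 N at once, easing to nothing at 0.004, where it snaps down and stays down by itself; it cannot be raised again.
- long_key_top (a point): centre of the top face of the long key, an oblong bar 76 mm long (its x axis) and 30 mm wide (its y axis), grey plastic; at rest 64 mm above the counter (14 mm above the deck). z is up, x as the tray's x; the point moves with the key.
- long_key (a joint): how far the long key is pressed down, m: 0 up, 0.0085 latched down, against a solid stop. It resists with about 6 N at once, easing to nothing at 0.004, where it snaps down and stays down by itself; it cannot be raised again.
- square_key_top (a point): centre of the top face of the square key, 58 by 58 mm, grey plastic; at rest 64 mm above the counter (14 mm above the deck). z is up, x as the tray's x; the point moves with the key.
- square_key (a joint): how far the square key is pressed down, m: 0 up, 0.0085 latched down, against a solid stop. It resists with about 6 N at once, easing to nothing at 0.004, where it snaps down and stays down by itself; it cannot be raised again.
- butter_dish: white ceramic butter dish with domed lid and ball finial, in one piece, 156 mm across, 97 mm high, standing loose on the hot plate; origin: centre of its underside. Not to be moved.
- bowl: loose stainless bowl, 210 mm across, 95 mm high; origin: centre of its underside. Not to be moved.
- mixer: loose red hand mixer standing on its heel, 190 mm high, its beaters sticking out level 155 mm along its x axis; origin: centre of its underside. Not to be moved.
- whisk: loose silicone whisk lying on the counter, 270 mm long, 61 mm high; handle towards -x, wires towards +x, origin on the counter 85 mm from the handle's end. Not to be moved.

How it is judged:
By the outcome, as a careful person would: the job done as asked, in the order asked, and still so for the second after the job is handed in, with the robot touching nothing.
It also fails if it takes over 51 s, if anything falls off the work surface, if the arm or the gripper's body presses on something with over 40 N, if the wrist force passes 120 N, or if a joint passes its speed limit or range.

## Working session

There is one attempt and no reset: what is moved stays moved. The work goes in short steps, Python scripts to look and compute and a tool call to move; the robot and the scene stay as the last step left them, time stands still between calls to the robot, and variables do not carry over. Pictures are saved under pics/ and viewed, about 8 in all and at most 12, crops included, and the job is handed in when it is done.

Besides the shell and the picture viewer there is one more tool, called after "Request:" as a command line: name --pt "numbers of a row" for each row, then --argument value for the rest. jog_arm: Moves the arm, as the interface text tells. Its arguments: {"type":"object","properties":{"steps":{"type":"array"},"grip_force":{"type":"number"}},"required":["steps"]}

```bash
mkdir -p pics; ls; python3 - <<'E'
from rig import get_obs, imaging, workorder, arm
import cv2,numpy as np
o=get_obs();print(o)
for n in("top","scene"):
    p,d=imaging.camera(n);cv2.imwrite(f"pics/{n}0.png",p);np.save(f"pics/{n}0.npy",d)
    print(imaging.camera_info(n))
print(imaging.camera_info("wrist"))
E
```

```text
pics
{'time': 0.0, 'qpos': array([-8.57198071e+01,  1.40813367e+01,  8.93242058e+01, -3.72153669e-04,
        7.67008133e+01, -9.97453625e+00]), 'qd': array([-0.00100369,  0.00924293, -0.02497356, -0.00405404,  0.04773746,
        0.03554882]), 'tau': array([ 1.78786497e-03, -4.15828407e+01, -3.14605236e+01,  6.85612648e-02,
        3.30684101e-02, -1.32624054e-04]), 'position': array([ 0.16001955, -0.62940429,  0.21538302]), 'orientation': array([[ 2.46234614e-01, -9.69210242e-01, -1.44843393e-04],
       [-9.69208527e-01, -2.46234455e-01,  1.85060847e-03],
       [-1.82929412e-03, -3.15300410e-04, -9.99998277e-01]]), 'force': array([1.23198075, 0.94119733, 0.27475016]), 'moment': array([-0.04006443,  0.03001329,  0.00210096]), 'gripper_width': 1.0001027850889923}
{'intrinsics': array([[453.84331546,   0.        , 320.07375809],
       [  0.        , 453.84331546, 233.65677923],
       [  0.        ,   0.        ,   1.        ]]), 'rvec': array([ 2.21881601, -2.17115555,  0.02409581]), 'tvec': array([-0.00747988,  0.538834  ,  1.47769208])}
{'intrinsics': array([[487.16150033,   0.        , 324.56433285],
       [  0.        , 487.16150033, 233.54172324],
       [  0.        ,   0.        ,   1.        ]]), 'rvec': array([ 2.11414649,  0.80307169, -0.38835115]), 'tvec': array([-0.41145705, -0.18228065,  1.6388453 ])}
{'intrinsics': array([[368.93094413,   0.        , 325.78323473],
       [  0.        , 368.93094413, 242.43201339],
       [  0.        ,   0.        ,   1.        ]]), 'T_tool_cam': array([[ 9.99999513e-01, -9.73078635e-04, -1.63842398e-04,
         7.74246441e-04],
       [ 9.82423591e-04,  9.66192521e-01,  2.57819796e-01,
        -7.31818230e-02],
       [-9.25756361e-05, -2.57819832e-01,  9.66193006e-01,
        -1.68291443e-01],
       [ 0.00000000e+00,  0.00000000e+00,  0.00000000e+00,
         1.00000000e+00]])}
```

View pics/top0.png

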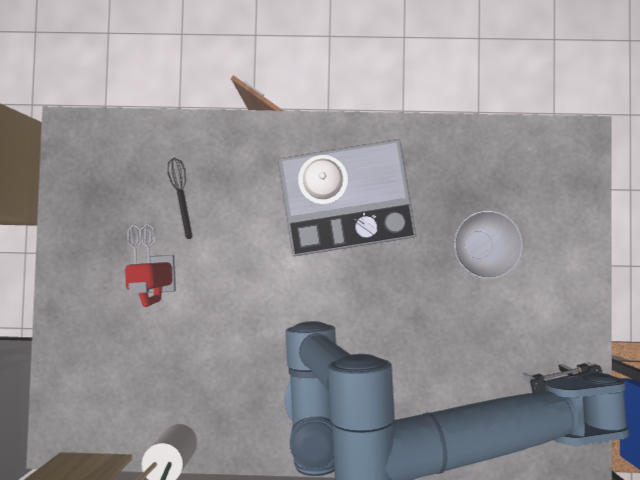

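View pics/scene0.png

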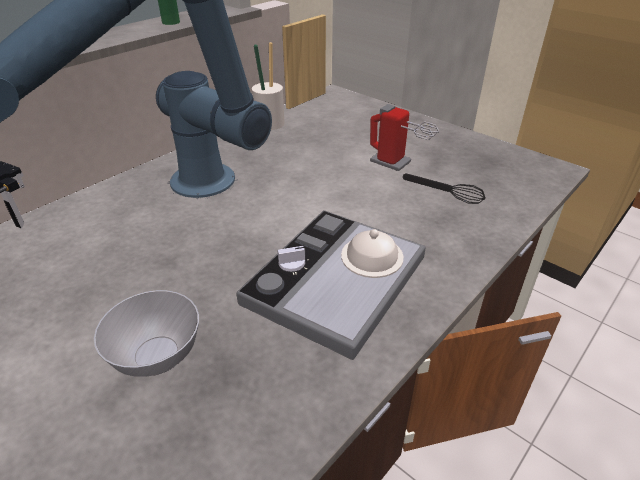

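Top view: square key at about (309,235), long key (337,231), knob (366,226), round key (395,222); dish (323,177), bowl (489,244). The mixer and whisk are far to the left.

```bash
cat > h.py <<'E'
import numpy as np,cv2
from rig import get_obs, imaging, arm
def ray(n,uv,z,T=None):
    c=imaging.camera_info(n);uv=np.atleast_2d(np.array(uv,float))
    d=np.c_[uv,np.ones(len(uv))]@np.linalg.inv(c["intrinsics"]).T
    if n=="wrist":
        M=T@c["T_tool_cam"];R=M[:3,:3];o=M[:3,3]
    else:
        R=cv2.Rodrigues(c["rvec"])[0].T;o=-R@c["tvec"].ravel()
    d=d@R.T
    return o+d*((z-o[2])/d[:,2])[:,None]
def T():
    o=get_obs();M=np.eye(4);M[:3,:3]=o["orientation"];M[:3,3]=o["position"];return M
E
python3 - <<'E'
from h import *
p=cv2.imread("pics/top0.png")
g=p.max(2)
m=((g<60)*255).astype(np.uint8);m[:190]=0;m[265:]=0;m[:,:280]=0;m[:,425:]=0
m=cv2.morphologyEx(m,cv2.MORPH_CLOSE,np.ones((3,3)))
cs,_=cv2.findContours(m,cv2.RETR_EXTERNAL,cv2.CHAIN_APPROX_NONE)
c=max(cs,key=cv2.contourArea).reshape(-1,2)
w=ray("top",c,0.05)[:,:2].astype(np.float32)
r=cv2.minAreaRect(w);print(cv2.minAreaRect(c),r);print(cv2.boxPoints(r))
for n,uv in dict(sq=(309,235),lg=(337,231),rd=(395,222)).items(): print(n,ray("top",uv,.064))
print("knob",ray("top",(366,226),.09)); print("dish",ray("top",(323,176),.151))
cv2.imwrite("pics/c1.png",cv2.resize(p[190:265,280:425],None,fx=5,fy=5,interpolation=cv2.INTER_CUBIC))
E
```

```text
((406.01922607421875, 229.59619140625), (11.374736785888672, 10.394155502319336), 78.69007110595703) ((0.5562583208084106, -0.269555002450943), (0.036287691444158554, 0.033013083040714264), 12.111783981323242)
[[ 0.535055   -0.25722283]
 [ 0.54198176 -0.28950107]
 [ 0.57746166 -0.28188717]
 [ 0.5705349  -0.24960893]]
sq [[0.53187118 0.03826641 0.064     ]]
lg [[ 0.54640698 -0.04988799  0.064     ]]
rd [[ 0.57871892 -0.23212814  0.064     ]]
knob [[ 0.56269272 -0.13881932  0.09      ]]
dish [[ 0.70578342 -0.00293267  0.151     ]]
```

View pics/c1.png

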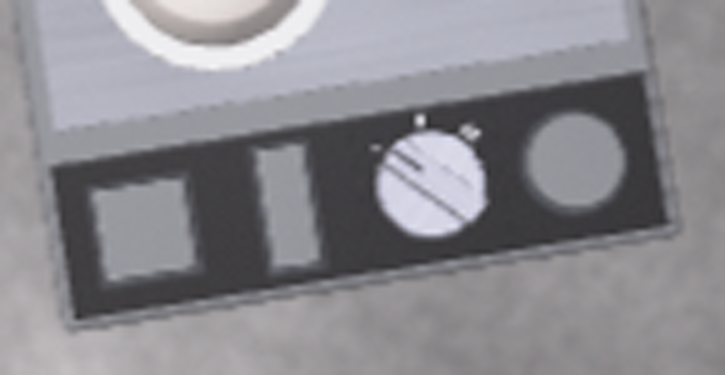

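Crop: the order is square, long, knob, round. The bar points at the off tick (upper left), and the low tick is along the tray's x axis. The tray's yaw is about 9.8° (sq to rd 274 mm against 276), so the pointer sits at about 55.6° and has to end at about 9.8°. I'm moving above the knob and turning the tool +41°.

Request:
jog_arm --pt "0.336 0.408 0 0 0 0.6 0" --pt "0.336 0.408 0 0 0 0.6 0" --pt "0.336 0.408 0 0 0 0.6 0" --pt "0.336 0.408 0 0 0 0.6 0" --pt "0.336 0.408 0 0 0 0.6 0"

```text
time: 0.72
position: [0.3288, -0.4243, 0.2161]
orientation: [[0.523, -0.852, -0.0], [-0.852, -0.523, 0.001], [-0.001, -0.0, -1.0]]
force: [0.4, -1.4, -0.7]
gripper_width: 1.003
```

Request:
jog_arm --pt "0.336 0.408 0 0 0 0.6 0" --pt "0.336 0.408 0 0 0 0.6 0" --pt "0.336 0.408 0 0 0 0.6 0" --pt "0.336 0.408 0 0 0 0.6 0" --pt "0.336 0.408 0 0 0 0.6 0"

```text
time: 1.35
position: [0.4968, -0.2203, 0.2162]
orientation: [[0.752, -0.659, -0.0], [-0.659, -0.752, 0.0], [-0.0, 0.0, -1.0]]
force: [-0.5, -1.0, 0.2]
gripper_width: 0.999
```

Request:
jog_arm --pt "0.336 0.408 0 0 0 0.6 0" --pt "0.336 0.408 0 0 0 0.6 0" --pt "0 0 0 0 0 0 0" --pt "0 0 0 0 0 0 0"

```text
time: 1.85
position: [0.5628, -0.1405, 0.216]
orientation: [[0.824, -0.566, -0.001], [-0.566, -0.824, 0.0], [-0.001, 0.001, -1.0]]
force: [0.1, -0.9, 0.5]
gripper_width: 0.998
```

```bash
python3 - <<'E'
from h import *
o=get_obs();print(o["time"],o["position"],o["force"],o["qpos"]);print(o["orientation"])
M=T();np.save("pics/T1.npy",M)
p,d=imaging.camera("wrist");cv2.imwrite("pics/w1.png",p)
E
```

```text
1.85 [ 0.56284538 -0.14046915  0.2159618 ] [ 0.05672267 -0.91967993  0.51271947] [-2.51947456e+01  4.83207037e+00  9.97005229e+01 -2.30008813e-02
  7.55216868e+01  9.30369757e+00]
[[ 8.24198078e-01 -5.66300700e-01 -1.02268593e-03]
 [-5.66300952e-01 -8.24198538e-01  5.15671428e-05]
 [-8.72098756e-04  5.36646475e-04 -9.99999476e-01]]
```

View pics/w1.png

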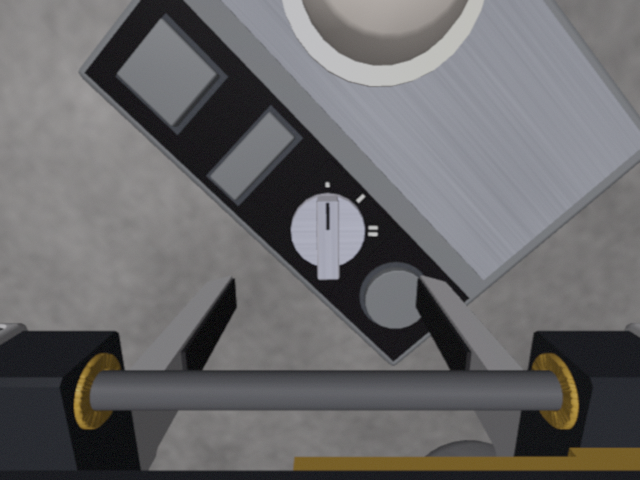

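The wrist view shows the bar vertical at columns 317 to 340, rows 196 to 279, so the yaw is right. Next I'll refine the centres.

```bash
python3 - <<'E'
from h import *
M=np.load("pics/T1.npy");p=cv2.imread("pics/w1.png");g=cv2.cvtColor(p,cv2.COLOR_BGR2GRAY)
pts=ray("wrist",[(317,196),(339.5,196),(317.5,279),(340,279)],.096,M)
print("bar",pts[:,:2].round(4).tolist(),pts.mean(0),np.linalg.norm(pts[0]-pts[1]),np.linalg.norm(pts[0]-pts[2]))
v=pts[0]+pts[1]-pts[2]-pts[3];print("yaw",np.degrees(np.arctan2(v[1],v[0])))
m=((g>95)*255).astype(np.uint8)
for n,(x0,y0,x1,y1) in dict(sq=(105,5,225,132),lg=(198,98,300,208),rd=(357,255,432,332)).items():
    s=np.zeros_like(m);s[y0:y1,x0:x1]=m[y0:y1,x0:x1]
    cs,_=cv2.findContours(s,cv2.RETR_EXTERNAL,cv2.CHAIN_APPROX_NONE);c=max(cs,key=cv2.contourArea).reshape(-1,2)
    w=ray("wrist",c,.064,M)[:,:2];r=cv2.minAreaRect(w.astype(np.float32));print(n,r, cv2.minEnclosingCircle(w.astype(np.float32)))
E
```

```text
bar [[0.5757, -0.1085], [0.5902, -0.1184], [0.5366, -0.1653], [0.552, -0.1759]] [ 0.56363181 -0.14203376  0.096     ] 0.0176024529296867 0.06904962712708296
yaw 55.89463368681572
sq ((0.5294244885444641, 0.03759174421429634), (0.056512750685214996, 0.055928267538547516), 10.23105525970459) ((0.5295272469520569, 0.03730165585875511), 0.03895660117268562)
lg ((0.5456417202949524, -0.05258685722947121), (0.0744793564081192, 0.02844705618917942), 10.117700576782227) ((0.5456225872039795, -0.05265834182500839), 0.03923232853412628)
rd ((0.5746629238128662, -0.23110124468803406), (0.05851573869585991, 0.049202241003513336), 61.851566314697266) ((0.5779824256896973, -0.23304365575313568), 0.02955278381705284)
```

Bar size 17.6 × 69 mm, yaw 55.9°, and the tray yaw is 10.1°, so all agree. Knob centre is about (0.5625, -0.1425). I'll descend and grip.

Request:
jog_arm --pt "0 -0.02 -0.4 0 0 0 0" --pt "0 0 -0.4 0 0 0 0" --pt "0 0 -0.4 0 0 0 0" --pt "0 0 -0.18 0 0 0 0" --pt "0 0 0 0 0 0 0" --grip_force 50

```text
time: 2.52
position: [0.5623, -0.1428, 0.0777]
orientation: [[0.823, -0.567, -0.002], [-0.567, -0.823, 0.001], [-0.002, 0.0, -1.0]]
force: [-0.4, -0.2, 1.3]
gripper_width: 1.0
```

Request:
jog_arm --pt "0 0 0 0 0 0 1" --pt "0 0 0 0 0 0 1" --pt "0 0 0 0 0 0 1" --pt "0 0 0 0 0 0 1" --pt "0 0 0 0 0 0 1"

```text
time: 3.15
position: [0.5633, -0.1423, 0.0786]
orientation: [[0.824, -0.566, 0.0], [-0.566, -0.824, -0.0], [0.0, -0.0, -1.0]]
force: [0.0, 0.8, -0.0]
gripper_width: 0.505
```

Request:
jog_arm --pt "0 0 0 0 0 0 1" --pt "0 0 0 0 0 0 1" --pt "0 0 0 0 0 0 1"

```text
time: 3.52
position: [0.5632, -0.1424, 0.0784]
orientation: [[0.824, -0.566, -0.0], [-0.566, -0.824, 0.0], [-0.0, 0.0, -1.0]]
force: [-0.2, -0.3, 1.4]
gripper_width: 0.187
```

Request:
jog_arm --pt "0 0 0 0 0 0 1" --pt "0 0 0 0 0 -0.8 1" --pt "0 0 0 0 0 -0.8 1" --pt "0 0 0 0 0 -0.8 1" --pt "0 0 0 0 0 0 1"

```text
time: 4.15
position: [0.5632, -0.1423, 0.0784]
orientation: [[0.667, -0.745, -0.0], [-0.745, -0.667, 0.0], [-0.0, 0.0, -1.0]]
force: [-0.5, 0.0, -0.0]
gripper_width: 0.188
```

```bash
python3 -c "
from h import *
o=get_obs();print(o['force'],o['moment'],o['position'],o['gripper_width'])"
```

```text
[-0.4766178   0.03336823 -0.043599  ] [-0.01297193  0.00919101  0.08861055] [ 0.56321985 -0.1423478   0.07842796] 0.1880736347856798
```

Request:
jog_arm --pt "0 0 0 0 0 -0.8 1" --pt "0 0 0 0 0 -0.8 1" --pt "0 0 0 0 0 -0.8 1" --pt "0 0 0 0 0 -0.8 1" --pt "0 0 0 0 0 -0.8 1"

```text
time: 4.78
position: [0.5632, -0.1424, 0.0784]
orientation: [[0.322, -0.947, -0.0], [-0.947, -0.322, 0.0], [-0.0, 0.0, -1.0]]
force: [-0.9, -0.4, 0.3]
gripper_width: 0.187
```

Request:
jog_arm --pt "0 0 0 0 0 -0.8 1" --pt "0 0 0 0 0 -0.8 1" --pt "0 0 0 0 0 0 1" --pt "0 0 0 0 0 0 1"

```text
time: 5.28
position: [0.5632, -0.1424, 0.0784]
orientation: [[0.17, -0.986, -0.0], [-0.986, -0.17, 0.0], [-0.0, 0.0, -1.0]]
force: [-0.6, 0.6, 0.2]
gripper_width: 0.188
```

```bash
python3 -c "
from h import *
o=get_obs();R=o['orientation'];print(o['force'],o['moment'],o['position'],o['gripper_width'],np.degrees(np.arctan2(R[1,0],R[0,0])))"
```

```text
[-0.6374992   0.56287979  0.18985427] [-0.02484536  0.12169476  0.00535175] [ 0.56318967 -0.1423614   0.07839561] 0.18824961164404133 -80.2367961773133
```

Request:
jog_arm --pt "0 0 0 0 0 0 0.5" --pt "0 0 0 0 0 0 0.5" --pt "0 0 0 0 0 0 0.5" --pt "0 0 0 0 0 0 0.5" --pt "0 0 0 0 0 0 0.5"

```text
time: 5.9
position: [0.5633, -0.1424, 0.0785]
orientation: [[0.168, -0.986, 0.0], [-0.986, -0.168, -0.0], [0.0, -0.0, -1.0]]
force: [0.1, 0.2, 0.3]
gripper_width: 0.499
```

Request:
jog_arm --pt "0 0 0.2 0 0 0 0.5" --pt "0 0 0.4 0 0 0 0.5" --pt "0 0 0.4 0 0 0 0.5" --pt "0 0 0.38 0 0 0 0.5" --pt "0 0 0 0 0 0 0.5"

```text
time: 6.52
position: [0.5655, -0.1434, 0.2219]
orientation: [[0.168, -0.986, 0.008], [-0.986, -0.168, -0.004], [0.005, -0.008, -1.0]]
force: [0.0, 0.3, 0.2]
gripper_width: 0.498
```

```bash
python3 - <<'E'
from h import *
M=T();np.save("pics/T2.npy",M);print(M)
p,d=imaging.camera("wrist");cv2.imwrite("pics/w2.png",p)
E
```

```text
[[ 0.1680365  -0.98574505  0.00839231  0.56552871]
 [-0.98576671 -0.1680735  -0.00391152 -0.14339097]
 [ 0.00526628 -0.00761558 -0.99995713  0.22187262]
 [ 0.          0.          0.          1.        ]]
```

View pics/w2.png

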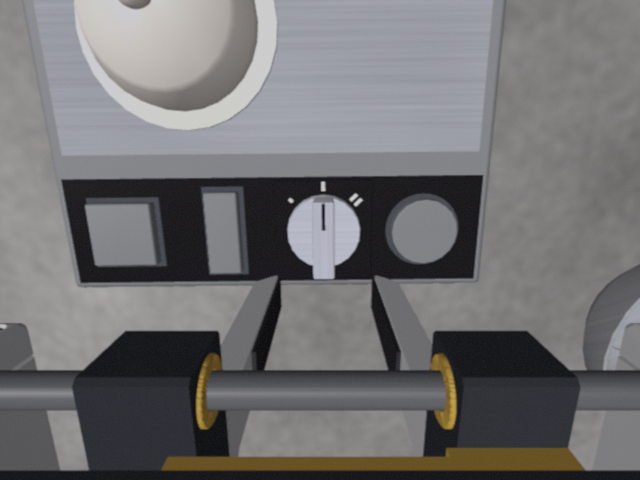

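Bar points at the long (low) tick at (323,186), the round key is at (422,229) and the dish looks undisturbed. Next is the round key at (0.578, -0.233), with the fingers shut.

Request:
jog_arm --pt "0.07 -0.45 0 0 0 0 1" --pt "0.07 -0.45 0 0 0 0 1" --pt "0 0 0 0 0 0 1" --pt "0 0 0 0 0 0 1" --pt "0 0 0 0 0 0 1"

```text
time: 7.2
position: [0.577, -0.2311, 0.2158]
orientation: [[0.169, -0.986, -0.001], [-0.986, -0.169, 0.001], [-0.001, 0.001, -1.0]]
force: [1.2, 0.3, -0.0]
gripper_width: 0.017
```

Request:
jog_arm --pt "0 0 -0.4 0 0 0 1" --pt "0 0 -0.4 0 0 0 1" --pt "0 0 -0.4 0 0 0 1" --pt "0 0 -0.1 0 0 0 1" --pt "0 0 0 0 0 0 1"

```text
time: 7.82
position: [0.5774, -0.2319, 0.0868]
orientation: [[0.169, -0.986, -0.0], [-0.986, -0.169, 0.0], [-0.0, 0.0, -1.0]]
force: [-0.9, -0.4, -0.3]
gripper_width: 0.01
```

Request:
jog_arm --pt "0 0 -0.08 0 0 0 1" --pt "0 0 -0.05 0 0 0 1" --pt "0 0 -0.04 0 0 0 1" --pt "0 0 -0.03 0 0 0 1" --pt "0 0 0 0 0 0 1"

```text
time: 8.45
position: [0.5776, -0.2327, 0.0668]
orientation: [[0.168, -0.986, 0.001], [-0.986, -0.168, -0.001], [0.001, -0.001, -1.0]]
force: [0.5, -0.2, 1.3]
gripper_width: 0.001
```

Request:
jog_arm --pt "0 0 -0.015 0 0 0 1" --pt "0 0 0 0 0 0 1"

```text
time: 8.7
position: [0.5777, -0.2327, 0.0667]
orientation: [[0.168, -0.986, 0.0], [-0.986, -0.168, -0.0], [0.0, -0.0, -1.0]]
force: [-3.0, 1.6, 10.2]
gripper_width: 0.004
```

The key is at its stop (10 N at tip height 0.0557). Now the long key.

Request:
jog_arm --pt "0 0 0.4 0 0 0 1" --pt "0 0 0.4 0 0 0 1" --pt "0 0 0.4 0 0 0 1" --pt "-0.08 0.45 0 0 0 0 1" --pt "-0.08 0.45 0 0 0 0 1"

```text
time: 9.32
position: [0.561, -0.1418, 0.1853]
orientation: [[0.167, -0.986, 0.001], [-0.986, -0.167, -0.0], [0.0, -0.001, -1.0]]
force: [0.1, 1.1, -0.2]
gripper_width: 0.007
```

Request:
jog_arm --pt "-0.08 0.45 0 0 0 0 1" --pt "-0.08 0.45 0 0 0 0 1" --pt "0 0 0 0 0 0 1" --pt "0 0 0 0 0 0 1"

```text
time: 9.82
position: [0.5453, -0.0528, 0.1849]
orientation: [[0.168, -0.986, -0.0], [-0.986, -0.168, -0.0], [0.0, 0.0, -1.0]]
force: [0.2, -1.1, 0.1]
gripper_width: 0.007
```

```bash
python3 - <<'E'
from h import *
M=T();np.save("pics/T3.npy",M);print(M)
p,d=imaging.camera("wrist");cv2.imwrite("pics/w3.png",p)
E
```

```text
[[ 1.68014149e-01 -9.85784582e-01 -5.86706227e-05  5.45314465e-01]
 [-9.85784519e-01 -1.68014116e-01 -3.73266526e-04 -5.28311341e-02]
 [ 3.58102893e-04  1.20550649e-04 -9.99999929e-01  1.84858197e-01]
 [ 0.00000000e+00  0.00000000e+00  0.00000000e+00  1.00000000e+00]]
```

View pics/w3.png

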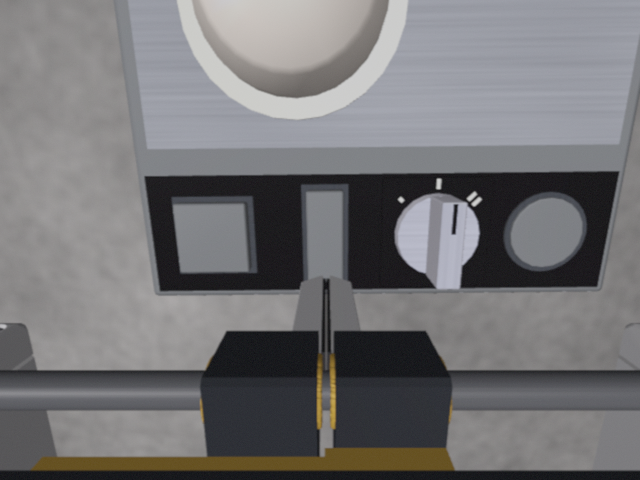

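The round key at (545,231) now sits low with hardly any side wall showing, the knob is at low, and the fingers line up with the long key (columns 302 to 348). Pressing.

Request:
jog_arm --pt "0 0 -0.4 0 0 0 1" --pt "0 0 -0.4 0 0 0 1" --pt "0 0 -0.18 0 0 0 1" --pt "0 0 0 0 0 0 1" --pt "0 0 0 0 0 0 1"

```text
time: 10.5
position: [0.5466, -0.0531, 0.0886]
orientation: [[0.168, -0.986, 0.003], [-0.986, -0.168, -0.001], [0.001, -0.003, -1.0]]
force: [0.2, 0.3, 0.6]
gripper_width: 0.005
```

Request:
jog_arm --pt "0 0 -0.08 0 0 0 1" --pt "0 0 -0.05 0 0 0 1" --pt "0 0 -0.04 0 0 0 1" --pt "0 0 -0.04 0 0 0 1" --pt "0 0 0 0 0 0 1"

```text
time: 11.12
position: [0.5456, -0.0525, 0.0666]
orientation: [[0.168, -0.986, 0.0], [-0.986, -0.168, -0.0], [0.0, -0.0, -1.0]]
force: [-1.1, 0.5, 5.4]
gripper_width: 0.008
```

At the stop with 5 N. I'll add a small nudge, then lift and move back clear for the final check.

Request:
jog_arm --pt "0 0 -0.01 0 0 0 1" --pt "0 0 0 0 0 0 1" --pt "0 0 0.4 0 0 0 1" --pt "0 0 0.4 0 0 0 1" --pt "0 0 0.4 0 0 0 1"

```text
time: 11.75
position: [0.545, -0.0522, 0.1857]
orientation: [[0.168, -0.986, -0.0], [-0.986, -0.168, 0.0], [-0.0, 0.0, -1.0]]
force: [0.6, 1.0, 0.3]
gripper_width: 0.005
```

Request:
jog_arm --pt "0 -0.4 0.3 0 0 0 1" --pt "0 -0.4 0.3 0 0 0 1" --pt "0 0 0.2 0 0 0 1" --pt "0 0 0 0 0 0 1" --pt "0 0 0 0 0 0 1"

```text
time: 12.38
position: [0.5447, -0.1312, 0.2634]
orientation: [[0.169, -0.986, -0.002], [-0.986, -0.169, 0.001], [-0.002, 0.002, -1.0]]
force: [0.9, 0.7, -0.1]
gripper_width: 0.003
```

```bash
python3 - <<'E'
from h import *
print(get_obs()["force"])
p,d=imaging.camera("wrist");cv2.imwrite("pics/w4.png",p)
M=T()@imaging.camera_info("wrist")["T_tool_cam"];K=imaging.camera_info("wrist")["intrinsics"]
for n,q in dict(sq=(.5294,.0376),lg=(.5576,-.0505),rd=(.578,-.233)).items():
    c=np.linalg.inv(M)@np.array([*q,.058,1]);u,v=(K@c[:3]/c[2])[:2].round().astype(int)
    if 0<u<640 and 0<v<480:
        z=np.median(d[v-2:v+3,u-2:u+3]);w=M[:3,:3]@(np.linalg.inv(K)@[u,v,1]*z)+M[:3,3];print(n,u,v,w.round(4))
t,_=imaging.camera("top");a=cv2.imread("pics/top0.png")
df=cv2.absdiff(t,a).max(2)
for n,(x,y,w,h) in dict(bowl=(450,205,80,78),mixer=(118,218,62,95),whisk=(160,150,35,95),dish=(296,152,56,54)).items():
    s=df[y:y+h,x:x+w];print(n,(s>40).sum())
E
```

```text
[ 0.88491725  0.65073323 -0.09421408]
sq 160 204 [0.531  0.0349 0.0637]
lg 249 192 [ 0.5567 -0.0502  0.0549]
rd 429 202 [ 0.5776 -0.2333  0.0555]
bowl 0
mixer 0
whisk 0
dish 0
```

View pics/w4.png

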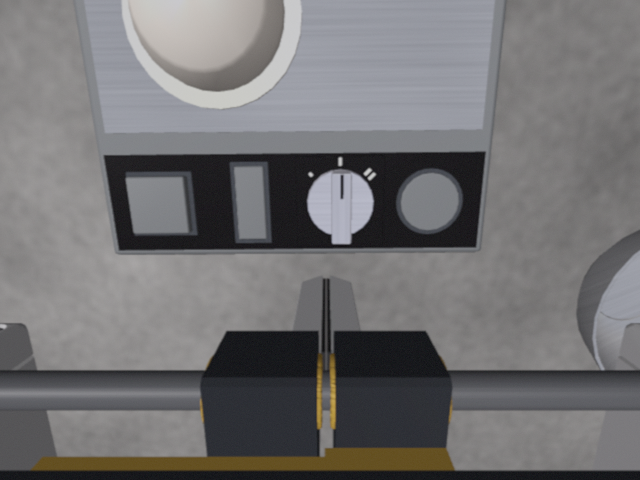

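The pointer is at the low tick (340,160). The round and long keys are down (55.5 and 54.9 mm) and the square key is up (63.7 mm). Nothing else has changed, so I'm handing in.

```bash
python3 -c "
from rig import workorder
print(workorder.sign_off())"
```

```text
the job is handed in; nothing more can be done
None
```

The warming tray is started and the job is handed in, after about 12.5 s of the 51 s allowed. I turned the knob one click clockwise to low, then pressed the round key and then the long key to their stops.

In the last checks, with the gripper clear and touching nothing:
- **Knob:** the pointer is on the low tick.
- **Keys:** the round key is at 55.5 mm and the long key at 54.9 mm, both latched. The square key is still up at 63.7 mm.
- **Other objects:** the top camera showed no change at the dish, bowl, mixer or whisk.

No check failed or disagreed. The highest contact force I read was about 10 N, on the round key at its stop.

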